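# Move the drained canister over the end stops to the storage rail and close up the row

### The arm

A 6-joint arm with a two-finger parallel gripper is mounted at the origin on the work surface. World frame = base frame: x ahead of the robot, y to its left, z up, the work surface at z = 0. Lengths are in m, angles in rad, forces in N, time in s.
With the tool pointing down it reaches from about 0.375 to 0.825 m from the base axis. Payload 5.5 kg.
Tool frame: the origin (TCP) lies on the centre line of the jaws, within the pads' length; the fingertips stand 11 mm ahead of it and the grasp point (between the pads) lies 8 mm behind it (tip_extent is the distance from the TCP to the fingertips, in m); x points along the fingers, y is the direction in which the jaws open and shut, and the axes are right-handed (so a half turn about x gives the same grasp; the last joint's range is limited). The gripper opens to 85 mm and grips with 20 to 120 N. Pads are 22 mm wide; open, the fingers measure 114 mm over their backs; the gripper's body (76 mm by 85 mm) begins 54 mm behind the grasp point. The pads swing forward as they close: fully open they stand 13 mm farther back than shut.
Start: joints at [-1.241, 0.314, -0.047, 1.21, 0, 1.571], TCP at [0.194, -0.568, 0.242] pointing down, gripper open.
Joint ranges: [-2.67, 2.67], [-0.69, 1.73], [-1.03, 1.25], [-2.08, 2.16], [-1.42, 1.45], [-3.14, 3.14]. Speed limits (rad/s): [2.39, 2.39, 3.01, 3.14, 3.14, 3.14].

### API

Orientations are given as a rotation vector (axis times angle).
In Python, from cell import * gives the robot as it stands. The module is installed in compiled form; this text tells all that it offers.
- The arm moves only by the tool step_arm, never from a script. Its argument "rows" is a list of rows, each a list of 7 numbers: the shift along the tool's x, y, z as a fraction of full scale, then the turn, a rotation vector about the tool's x, y, z as a fraction of full scale, then the closure, from 0 (fully open) to 1 (shut). A call has 1 to 20 rows; each row shifts and turns the commanded pose from where the row before left it, along the tool's axes as they then stand; what a row does not reach is not made up. Full scale, the value 1, is 0.03 m for a shift and 4 degrees for a turn. A row lasts 1/10 s, in which the tool goes at most 50 mm and 8.59 degrees, less where a joint would pass 70% of its speed; a pose out of reach is approached as far as the arm can. A call with a number of a shift or a turn outside -1 to 1 is refused whole. A call with a gripper value outside its range is refused whole. The fingers move at their own pace and stop on an object; the grip force is fixed at half the most. Time passes only in rows, so rows that do not move let the fingers close. It gives the time, the measured TCP pose, the force and the opening at its end, in the units of the state.
- observe(): the state, without advancing time (a new reading comes with each control period).
- grab_frame(name): name is "side" or "top" or "wrist"; returns (picture, depth): 480x640x3 uint8, blue, green, red; 480x640 float32, m along the optical axis (not along the pixel's ray), 0 where there is no reading.
- get_calibration(name): a dict with "fx", "fy", "cx", "cy" (pixels), "cam_to_world" (4x4, takes a point from camera to world coordinates). Camera axes: x right, y down, z forward; pixel columns grow to the right and rows downward; lengths in m; the calibration is good to about 2 mm. A picture is of the moment at which its call begins: read the wrist's pose just before it. get_calibration takes no time and is no camera call; for the wrist camera it gives the pose at the moment of the call.
- close_job(): hands the job in, once; it reports no verdict.
The state is a dict: "t": time; "q": joint angles; "dq": joint speeds; "tau": joint torques, N m; "ee_pos": TCP position; "eef_rot": TCP orientation; "ft_force": force on the tool from outside, world axes, zero at the start; "torque": the same for the moment, N m; "width": opening from 0.0 (shut) to 1.0 (fully open).
Only numpy, scipy, OpenCV 4.12 (cv2) and the standard library are available. Lean on these libraries where they do the work, as an engineer would, in place of code of your own. Each camera call takes 0.05 s, during which the arm holds its last target. There are 200 camera calls.

### The job

The steel canister on the drying rail has drained: lift it over the end stops and hang it on the storage rail next to it, in the free stretch before the teaspoon canister that already hangs there. Then slide it along the rail, pushing the teaspoon canister ahead of it, until the row comes up against the stop clip, press it home with a push of about 12 N so that the two sit snug together, and let go. Work gently, without dropping it on to the rail, leaning hard on the stands or ramming the row, and leave everything else as it is.

Things in the scene. Friction and masses are not known exactly. Their poses are not given: they have to be found in the camera images.
- drying_stand: The drying stand: fixed steel stand; origin on the table under the middle of its rail, which runs along its y; x away from the robot; things hang on its -x side. Feet 8 mm high, x -110 to +80 mm, under two uprights (12 mm in x, 20 in y) that rise 14 mm above the rail's top as end stops. A drip tray 16 mm high lies at its foot. It stands on the -y side of the storage stand, roughly in line with it.
- storage_stand: The storage stand: fixed steel stand; origin on the table under the middle of its rail, which runs along its y; x away from the robot; things hang on its -x side. Feet 8 mm high, x -110 to +80 mm, under two uprights (12 mm in x, 20 in y) that rise 14 mm above the rail's top as end stops. The drying stand is on its -y side.
- drying_stand_rail (a point): The middle of the drying rail's top edge, 200 mm above the table: a flat bar on edge, 6 mm thick (x), 20 high, 240 mm long (y) between the end stops' inner faces (at y = -120 and +120 mm). 100 mm below runs a round rest rod 8 mm thick, its front at x = -6 mm, which hanging things lean on. 
- storage_stand_rail (a point): The middle of the storage rail's top edge, 200 mm above the table: a flat bar on edge, 6 mm thick (x), 20 high, 320 mm long (y) between the end stops' inner faces (at y = -160 and +160 mm). 100 mm below runs a round rest rod 8 mm thick, its front at x = -6 mm, which hanging things lean on. 
- canister_hook (a point): Middle of the moved canister's hook: a steel strip folded over the rail like an upside-down U, 70 mm long (y), 16 thick outside (x), slot 10 mm wide, 25 deep. The point is in the slot, 12 mm below its roof, 15 below the hook's top; 188 mm above the table when hung. x away from the robot. Pinch the hook front and back, from above, across the rail.
- canister_box (a point): Centre of the moved canister's box: open-topped, steel, 70 mm wide (y), 65 deep (x), 89 tall, 0.15 to 0.3 kg; it lies 42.5 mm in front (-x) of the hook's middle and 68.5 below it; rim 24 mm below the hook's middle, back wall 10 to 13 mm in front of it. Starts hanging on the drying rail, leaning about 2 degrees, and stands upright once pinched.
- neighbour_hook (a point): Middle of the hook of the teaspoon canister, same kind, sizes, point and axes as the moved one, with teaspoons up to 13 mm above its hook's roof. Hangs near the storage rail's middle; slides with 1.5 to 4.5 N (the moved one drags 1 to 4 N). Towards +y, at an unmeasured place, a clamped stop clip (14 x 16 mm block with thumbscrew, 12 mm above the rail) ends the row: its near face is at y = 102 to 142 mm of the rail.
- holder_hook (a point): Middle of the hook of the sponge holder on the drying rail, to be left: same hook and width, but only a back plate with a low tray and a sponge. Point and axes as for the canister.
- egg_tray: Bystander: tray of six eggs, 200 x 130 mm, 60 mm tall, behind the stands. Origin under its middle.
- tofu_pack: Bystander: white tofu pack 95 x 140 mm, 43 mm tall, lying between the robot and the stands, on the +y side. Origin under its middle.
- spoon: Bystander: wooden spoon 200 mm long, lying between the robot and the stands, on the -y side. Origin under its middle.
- cup: Bystander: white cup, 80 mm across, 75 mm tall, between the robot and the stands, on the -y side. Origin under its middle.
- jar: Bystander: glass jar, 70 mm across, 100 mm tall, behind the stands. Origin under its middle.

How it is judged:
By the outcome, as a careful person would: the job done as asked, in the order asked, and still so for the second after the job is handed in, with the robot touching nothing.
It also fails if it takes over 72 s, if anything falls off the work surface, if the arm or the gripper's body presses on something with over 40 N, if the wrist force passes 120 N, or if a joint passes its speed limit or range.

## Working session

There is one attempt and no reset: what is moved stays moved. The work goes in short steps, Python scripts to look and compute and a tool call to move; the robot and the scene stay as the last step left them, time stands still between calls to the robot, and variables do not carry over. Pictures are saved under pics/ and viewed, about 8 in all and at most 12, crops included, and the job is handed in when it is done.

Besides the shell and the picture viewer there is one more tool, called after ">>>" by a JSON object that holds its "op" and its "data". step_arm: Moves the arm, as the interface text tells. Shift numbers are shares of 0.03 m and turn numbers shares of 4 degrees, none past 1 either way. Its arguments: {"type":"object","properties":{"rows":{"type":"array","items":{"type":"array","items":{"type":"number","minimum":-1,"maximum":1}}}},"required":["rows"]}

```bash
mkdir -p pics; cat > h.py <<'E'
from cell import *
import numpy as np, cv2
from scipy.spatial.transform import Rotation as R
np.set_printoptions(precision=4,suppress=True)
def grab(n):
    c=get_calibration(n); im,d=grab_frame(n)
    np.savez(''+n+'.npz',im=im,d=d,T=c['cam_to_world'],k=[c['fx'],c['fy'],c['cx'],c['cy']])
    return im,d,c
def cloud(n):
    z=np.load(''+n+'.npz'); d=z['d'];fx,fy,cx,cy=z['k']
    v,u=np.mgrid[:480,:640]
    P=np.stack([(u-cx)/fx*d,(v-cy)/fy*d,d],-1)
    P=P@z['T'][:3,:3].T+z['T'][:3,3]; P[d<=0]=np.nan
    return z['im'],P
E
python3 - <<'E'
from h import *
o=observe(); print({k:np.array(v) for k,v in o.items()})
for n in('side','top'):
    im,d,c=grab(n); cv2.imwrite(f'pics/{n}0.png',im); print(n,c['fx'],np.array(c['cam_to_world']))
E
```

```text
{'t': array(0.), 'q': array([-1.241 ,  0.3142, -0.0481,  1.2102, -0.    ,  1.5708]), 'dq': array([ 0.0008,  0.0001, -0.0008,  0.0011,  0.0007,  0.0011]), 'tau': array([ -0.001 , -53.9594,  33.9751,   0.0193,   0.    ,  -0.    ]), 'ee_pos': array([ 0.1941, -0.5671,  0.2414]), 'eef_rot': array([ 2.0432,  0.3418, -2.0439]), 'ft_force': array([-0.8647, -0.1302, -0.0408]), 'torque': array([ 0.0095,  0.0494, -0.0089]), 'width': array(1.0016)}
side 508.11195321387316 [[-0.6733 -0.3634  0.6439 -0.2482]
 [-0.7394  0.3308 -0.5864  0.6995]
 [ 0.0001 -0.8709 -0.4915  0.7612]
 [ 0.      0.      0.      1.    ]]
top 516.9582735972056 [[ 0.0106 -0.9939  0.1097  0.4284]
 [-0.9998 -0.0087  0.0179 -0.0589]
 [-0.0168 -0.1098 -0.9938  1.2111]
 [ 0.      0.      0.      1.    ]]
```

View pics/side0.png

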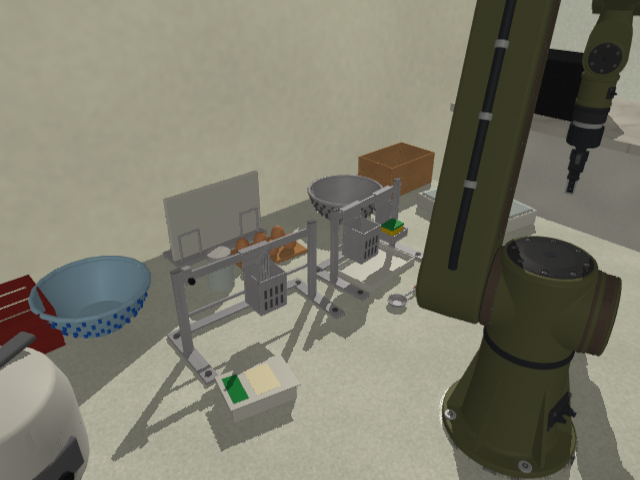

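View pics/top0.png

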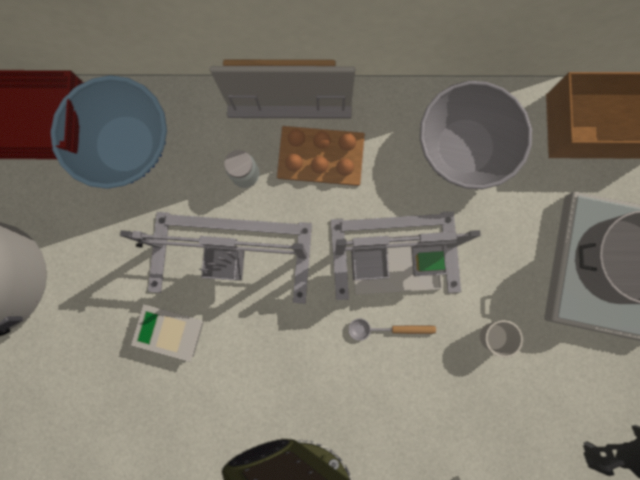

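The side view shows both stands, with the tofu in front. In the top view, the storage rail runs from about (140,240) to (303,248) with the teaspoon canister at (222,262). The drying rail runs from (338,243) to (470,237), with the moved canister at (370,262) and the sponge holder at (430,262).

```bash
python3 - <<'E'
from h import *
im,P=cloud('top')
z=np.nan_to_num(P[...,2])
m=(z>0.187)&(z<0.235)
m[:200]=0;m[300:]=0;m[:,:110]=0;m[:,500:]=0
for u in range(120,490,6):
    vs=np.where(m[:,u])[0]
    if len(vs): print(u,vs.min(),vs.max(),P[vs,u].mean(0), 'zmax',P[vs,u,2].max())
big=cv2.resize(im[205:305,120:320],None,fx=4,fy=4,interpolation=cv2.INTER_CUBIC)
big2=cv2.resize(im[205:305,310:490],None,fx=4,fy=4,interpolation=cv2.INTER_CUBIC)
c=np.zeros((800,800,3),np.uint8);c[:400,:]=big;c[400:,:720]=big2
cv2.imwrite('pics/crop0.png',cv2.resize(c,(600,600)))
E
```

```text
120 230 235 [0.5627 0.3509 0.2139] zmax 0.21538111485769296
126 231 237 [0.5602 0.34   0.211 ] zmax 0.21638900012843143
132 231 238 [0.5596 0.329  0.2088] zmax 0.21383864403109176
138 231 246 [0.5526 0.3193 0.2018] zmax 0.21256461329039467
144 233 237 [0.5605 0.3096 0.1966] zmax 0.20082653285412322
150 235 237 [0.558  0.2959 0.2011] zmax 0.20338075403172917
156 235 238 [0.5575 0.2851 0.1976] zmax 0.2008473833646387
162 236 238 [0.5565 0.2726 0.1989] zmax 0.19983154589954522
168 236 239 [0.5557 0.2609 0.198 ] zmax 0.20131737334078603
174 236 239 [0.5562 0.2491 0.1975] zmax 0.1992635905596365
180 237 240 [0.5539 0.237  0.1975] zmax 0.20193356349707758
186 237 240 [0.5537 0.2243 0.2   ] zmax 0.20202807919543697
192 238 240 [0.5528 0.2124 0.2001] zmax 0.20169608178974507
198 238 241 [0.5521 0.2008 0.1987] zmax 0.20181383825842114
204 236 270 [0.5365 0.1874 0.2024] zmax 0.21038591678628515
210 237 264 [0.5406 0.1752 0.2046] zmax 0.21114616334729464
216 237 264 [0.5389 0.1638 0.2022] zmax 0.2100541084224492
222 237 259 [0.5427 0.1518 0.2032] zmax 0.20819445084903565
228 238 254 [0.5418 0.1
[... 1622 characters left out ...]
4465712
420 234 241 [ 0.5596 -0.2375  0.2001] zmax 0.20345988231804357
426 233 241 [ 0.5603 -0.2487  0.203 ] zmax 0.20605572200096156
432 233 240 [ 0.5614 -0.2605  0.2028] zmax 0.20419385704697923
438 232 240 [ 0.5625 -0.2722  0.203 ] zmax 0.20514178505056835
444 232 240 [ 0.5627 -0.2841  0.2021] zmax 0.20574019359056428
450 232 239 [ 0.5638 -0.2958  0.2024] zmax 0.20462473111100188
456 234 237 [ 0.5645 -0.3086  0.1977] zmax 0.20153150462262293
462 233 236 [ 0.5664 -0.3202  0.1987] zmax 0.20094687183267124
468 231 237 [ 0.5672 -0.3312  0.2014] zmax 0.20483120310435554
474 230 237 [ 0.5671 -0.3407  0.2095] zmax 0.21480083193915378
480 235 235 [ 0.5637 -0.3509  0.2139] zmax 0.21392772297737273
```

View pics/crop0.png

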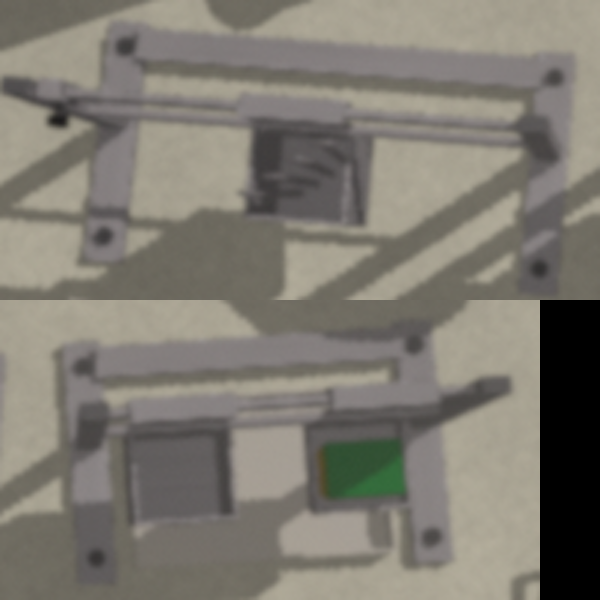

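The crops show the moved hook in columns ~351–386 (full image) on the drying rail, and the free stretch right of the teaspoon canister. The clip with its thumbscrew is near the +y end. I'll fit the rails and hooks, then go.

```bash
cat >> h.py <<'E'
def fitline(y,x):
    for _ in range(4):
        a=np.polyfit(y,x,1); r=np.abs(np.polyval(a,y)-x); k=r<max(2*np.median(r),2e-4); y,x=y[k],x[k]
    return a
def plan(p,yaw,quiet=0):
    """total move to TCP p, jaws' y along rail x at yaw (either sign), in tool frame units"""
    o=observe(); M=R.from_rotvec(o['eef_rot']).as_matrix()
    best=None
    for s in(1,-1):
        y=s*np.array([np.cos(yaw),np.sin(yaw),0]); x=np.array([0,0,-1.]); T=np.stack([x,y,np.cross(x,y)],1)
        w=R.from_matrix(M.T@T).as_rotvec()
        if best is None or np.linalg.norm(w)<np.linalg.norm(best): best=w
    d=np.array(p)-o['ee_pos']
    print('tool axes\n',M); print('shift units(0.03m) now-frame',M.T@d/0.03,'turn units',np.degrees(best)/4,'dworld',d)
E
python3 - <<'E'
from h import *
im,P=cloud('top')
z=P[...,2]
def rail(cols):
    X=[];Y=[]
    for u in cols:
        vs=[v for v in range(228,252) if 0.196<z[v,u]<0.206]
        X.append(P[vs,u,0].mean());Y.append(P[vs,u,1].mean())
    return fitline(np.array(Y),np.array(X))
print('storage rail',rail(list(range(148,198))+list(range(243,289))))
print('drying rail',rail(list(range(391,416))+list(range(455,464))))
for a,b in((196,204),(232,243),(345,356),(382,394),(288,296),(414,422)):
    print([(u,round(float(np.nanmean(P[237:246,u,1])),4),int(((z[228:252,u]>.194)&(z[228:252,u]<.22)).sum())) for u in range(a,b)])
plan([0.552,-0.14,0.33],0.0743)
E
```

```text
storage rail [0.0657 0.5389]
drying rail [-0.0711  0.5432]
[(196, 0.2245, 3), (197, 0.2284, 3), (198, 0.2231, 4), (199, 0.2034, 7), (200, 0.201, 8), (201, 0.1991, 8), (202, 0.1949, 8), (203, 0.1927, 8)]
[(232, 0.1366, 9), (233, 0.1346, 9), (234, 0.133, 8), (235, 0.1397, 4), (236, 0.1378, 4), (237, 0.1428, 4), (238, 0.1408, 3), (239, 0.1387, 4), (240, 0.1364, 4), (241, 0.1341, 4), (242, 0.1359, 3)]
[(345, -0.0916, 6), (346, -0.0958, 4), (347, -0.0981, 3), (348, -0.1003, 3), (349, -0.1025, 3), (350, -0.1047, 3), (351, -0.1067, 3), (352, -0.108, 3), (353, -0.107, 8), (354, -0.109, 8), (355, -0.1109, 8)]
[(382, -0.1633, 8), (383, -0.1653, 8), (384, -0.1673, 8), (385, -0.1692, 7), (386, -0.1713, 8), (387, -0.174, 8), (388, -0.177, 8), (389, -0.1868, 4), (390, -0.1889, 4), (391, -0.1912, 3), (392, -0.1935, 3), (393, -0.1956, 3)]
[(288, 0.0363, 3), (289, 0.034, 3), (290, 0.0316, 3), (291, 0.0292, 3), (292, 0.0252, 5), (293, 0.0212, 7), (294, 0.019, 7), (295, 0.0168, 7)]
[(414, -0.2366, 3), (415, -0.2382, 4), (416, -0.2434, 4), (417, -0.2418, 4), (418, -0.2404, 4), (419, -0.2421, 5), (420, -0.2401, 8), (421, -0.2413, 8)]
tool axes
 [[-0.0005  0.3239 -0.9461]
 [ 0.0015 -0.9461 -0.3239]
 [-1.     -0.0015  0.    ]]
shift units(0.03m) now-frame [ -2.9345  -9.6128 -15.8972] turn units [-18.8397  -0.0144   0.0189] dworld [0.3578 0.4272 0.0885]
```

>>> {"op": "step_arm", "data": {"rows": [[-0.8,0,0,0,0,0,0],[-0.8,-0.4,-0.7,0,0,0,0],[-0.7,-0.5,-0.84,0,0,0,0],[-0.63,-0.5,-0.84,0,0,0,0],[0,-0.5,-0.84,0,0,0,0],[0,-0.5,-0.84,0,0,0,0],[0,-0.5,-0.84,0,0,0,0],[0,-0.5,-0.84,0,0,0,0],[0,-0.5,-0.84,0,0,0,0],[0,-0.5,-0.84,0,0,0,0],[0,-0.5,-0.84,0,0,0,0],[0,-0.5,-0.84,0,0,0,0],[0,-0.5,-0.84,0,0,0,0],[0,-0.5,-0.84,0,0,0,0],[0,-0.5,-0.84,0,0,0,0],[0,-0.5,-0.84,0,0,0,0],[0,-0.5,-0.84,0,0,0,0],[0,-0.5,-0.84,0,0,0,0],[0,-0.5,-0.84,0,0,0,0],[0,-0.6,-0.9,0,0,0,0]]}}

```text
t: 2.1
ee_pos: [0.5532, -0.1429, 0.3298]
eef_rot: [2.042, 0.34, -2.044]
ft_force: [0.7, -0.2, 0.5]
width: 1.001
```

>>> {"op": "step_arm", "data": {"rows": [[0,0,0,-1,0,0,0],[0,0,0,-1,0,0,0],[0,0,0,-1,0,0,0],[0,0,0,-1,0,0,0],[0,0,0,-1,0,0,0],[0,0,0,-1,0,0,0],[0,0,0,-1,0,0,0],[0,0,0,-1,0,0,0],[0,0,0,-1,0,0,0],[0,0,0,-1,0,0,0],[0,0,0,-1,0,0,0],[0,0,0,-1,0,0,0],[0,0,0,-1,0,0,0],[0,0,0,-1,0,0,0],[0,0,0,-1,0,0,0],[0,0,0,-1,0,0,0],[0,0,0,-1,0,0,0],[0,0,0,-1,0,0,0],[0,0,0,-0.84,0,0,0],[0,0,0,0,0,0,0]]}}

```text
t: 4.1
ee_pos: [0.5525, -0.1437, 0.3298]
eef_rot: [1.154, 1.244, -1.155]
ft_force: [-0.8, 0.1, -0.6]
width: 0.998
```

```bash
python3 - <<'E'
from h import *
o=observe();print(o['t'],o['q'],o['ee_pos'],o['ft_force'])
plan([0.552,-0.14,0.33],0.0711)
im,d,c=grab('wrist');cv2.imwrite('pics/w0.png',im);print(np.array(c['cam_to_world']),c['fx'])
E
```

```text
4.1 [-0.2544  0.2403  0.0531  1.3845 -0.      1.242 ] [ 0.5525 -0.1437  0.3298] [-0.8003  0.0908 -0.5962]
tool axes
 [[-0.0008  0.9972  0.0744]
 [ 0.0002  0.0744 -0.9972]
 [-1.     -0.0008 -0.0003]]
shift units(0.03m) now-frame [-0.0078 -0.0078 -0.1236] turn units [ 0.0475 -0.0036  0.0119] dworld [-0.0005  0.0037  0.0002]
[[ 0.9971  0.0723  0.0225  0.5466]
 [ 0.0758 -0.9506 -0.3011 -0.0671]
 [-0.0004  0.3019 -0.9533  0.4618]
 [ 0.      0.      0.      1.    ]] 340.03824733432873
```

View pics/w0.png

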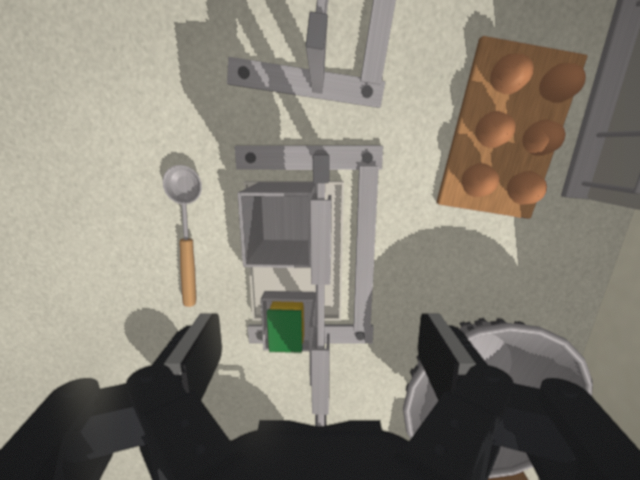

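The wrist view shows the canister's hook at columns ~311–330, rows ~198–283. The rail is at column ~320, centred between the fingers at columns ~200 and ~440. Next I'll measure the hook from the depth.

```bash
python3 - <<'E'
from h import *
im,P=cloud('wrist'); z=P[...,2]
X=[];Y=[]
for v in range(180,300,4):
    us=[u for u in range(295,345) if .193<z[v,u]<.212]
    if us: p=P[v,us]; print(v,us[0],us[-1],p.mean(0),np.round(p[[0,-1],0],4)); 
ok=(z>.196)&(z<.21); ok[:195]=0; ok[290:]=0; ok[:,:295]=0; ok[:,345:]=0
p=P[ok]; hk=p[(p[:,1]>-.2)]
rows=[v for v in range(195,290) if ok[v].sum()>=14]; print(rows[0],rows[-1],np.nanmean(P[rows[0]][ok[rows[0]]],0),np.nanmean(P[rows[-1]][ok[rows[-1]]],0))
a=np.array([np.mean(P[v][ok[v]],0) for v in rows[3:-3]]); print(np.polyfit(a[:,1],a[:,0],1),a.mean(0))
E
```

```text
184 317 324 [ 0.5496 -0.0962  0.2005] [0.5469 0.5522]
188 317 324 [ 0.5498 -0.0992  0.2007] [0.5471 0.5524]
192 317 324 [ 0.55   -0.1023  0.2001] [0.5474 0.5527]
196 317 324 [ 0.5503 -0.1053  0.2005] [0.5476 0.553 ]
200 311 331 [ 0.5508 -0.108   0.2028] [0.5432 0.5587]
204 311 331 [ 0.5511 -0.111   0.2028] [0.5434 0.5592]
208 311 330 [ 0.5509 -0.114   0.2035] [0.5437 0.5582]
212 311 330 [ 0.5511 -0.1171  0.2035] [0.5439 0.5584]
216 311 330 [ 0.5514 -0.1202  0.2034] [0.5441 0.5587]
220 311 330 [ 0.5516 -0.1234  0.2034] [0.5443 0.559 ]
224 311 330 [ 0.5519 -0.1265  0.2037] [0.5445 0.5592]
228 311 330 [ 0.5521 -0.1296  0.2038] [0.5447 0.5595]
232 311 330 [ 0.5524 -0.1328  0.2038] [0.545  0.5598]
236 311 330 [ 0.5526 -0.1361  0.2035] [0.5452 0.56  ]
240 311 330 [ 0.5529 -0.1393  0.2036] [0.5454 0.5602]
244 311 330 [ 0.5531 -0.1426  0.2035] [0.5456 0.5606]
248 311 330 [ 0.5534 -0.1459  0.2038] [0.5459 0.5609]
252 311 330 [ 0.5534 -0.1493  0.2034] [0.5461 0.5612]
256 311 330 [ 0.5539 -0.1526  0.2036] [0.5463 0.5614]
260 311 330 [ 0.5542 -0.156   0.2034] [0.5465 0.5618]
264 311 330 [ 0.5544 -0.1594  0.2035] [0.5468 0.562 ]
268 311 330 [ 0.5547 -0.1629  0.2034] [0.547  0.5624]
272 311 330 [ 0.5549 -0.1663  0.2034] [0.5472 0.5627]
276 311 330 [ 0.5552 -0.1697  0.2038] [0.5475 0.5629]
280 311 330 [ 0.5555 -0.1733  0.2035] [0.5477 0.5632]
284 311 329 [ 0.5553 -0.1769  0.2033] [0.548  0.5627]
288 318 324 [ 0.5566 -0.1817  0.2003] [0.5541 0.5591]
292 318 324 [ 0.5568 -0.1853  0.2004] [0.5543 0.5593]
296 318 324 [ 0.5571 -0.1889  0.2006] [0.5546 0.5597]
199 284 [ 0.5501 -0.1077  0.1998] [ 0.5553 -0.1769  0.2033]
[-0.0775  0.5421] [ 0.553  -0.141   0.2035]
```

>>> {"op": "step_arm", "data": {"rows": [[0.5,0.02,-0.06,-0.03,0,0,0],[0.8,0,0,0,0,0,0],[0.8,0,0,0,0,0,0],[0.8,0,0,0,0,0,0],[0.7,0,0,0,0,0,0],[0.5,0,0,0,0,0,0],[0.4,0,0,0,0,0,0],[0.3,0,0,0,0,0,0],[0.16,0,0,0,0,0,0],[0,0,0,0,0,0,0],[0,0,0,0,0,0,0]]}}

```text
t: 5.25
ee_pos: [0.5536, -0.142, 0.1819]
eef_rot: [1.153, 1.244, -1.152]
ft_force: [-0.5, 0.2, 1.0]
width: 1.0
```

>>> {"op": "step_arm", "data": {"rows": [[0,0,0,0,0,0,0.3],[0,0,0,0,0,0,0.5],[0,0,0,0,0,0,0.6],[0,0,0,0,0,0,0.65],[0,0,0,0,0,0,0.7],[0,0,0,0,0,0,0.75],[0,0,0,0,0,0,0.8],[0,0,0,0,0,0,0.85],[0,0,0,0,0,0,0.9],[0,0,0,0,0,0,1],[0,0,0,0,0,0,1],[0,0,0,0,0,0,1],[0,0,0,0,0,0,1]]}}

```text
t: 6.55
ee_pos: [0.5532, -0.1419, 0.1815]
eef_rot: [1.153, 1.244, -1.153]
ft_force: [-0.9, -0.4, 2.3]
width: 0.177
```

>>> {"op": "step_arm", "data": {"rows": [[-0.1,0,0,0,0,0,1],[-0.15,0,0,0,0,0,1],[-0.2,0,0,0,0,0,1],[-0.3,0,0,0,0,0,1],[-0.4,0,0,0,0,0,1],[-0.5,0,0,0,0,0,1],[-0.5,0,0,0,0,0,1],[-0.3,0,0,0,0,0,1],[-0.1,0,0,0,0,0,1],[0,0,0,0,0,0,1],[0,0,0,0,0,0,1]]}}

```text
t: 7.65
ee_pos: [0.5529, -0.1418, 0.2573]
eef_rot: [1.153, 1.245, -1.153]
ft_force: [-0.7, 0.3, -3.4]
width: 0.175
```

```bash
python3 - <<'E'
from h import *
o=observe();print(o['t'],o['ee_pos'],o['ft_force'],o['torque'],o['width'])
im,d,c=grab('wrist');cv2.imwrite('pics/w1.png',im)
_,P=cloud('wrist');z=P[...,2]
ok=(z>.2)&(z<.35);print([ (v,np.where(ok[v])[0][[0,-1]],np.nanmedian(P[v][ok[v]],0)) for v in range(20,480,12) if ok[v].any()])
E
```

```text
7.65 [ 0.5529 -0.1418  0.2573] [-0.7442  0.2508 -3.3822] [ 0.0318 -0.0743  0.0036] 0.17453456461610758
[(20, array([312, 323]), array([ 0.5419, -0.0092,  0.2011])), (164, array([309, 332]), array([ 0.548 , -0.0749,  0.2145])), (176, array([309, 332]), array([ 0.5485, -0.0807,  0.2145])), (188, array([309, 332]), array([ 0.549 , -0.0867,  0.2143])), (200, array([309, 331]), array([ 0.5492, -0.0929,  0.2146])), (212, array([316, 325]), array([ 0.5496, -0.1018,  0.2008])), (224, array([187, 324]), array([ 0.511 , -0.1106,  0.2051])), (236, array([167, 325]), array([ 0.5107, -0.1111,  0.2308])), (248, array([159, 321]), array([ 0.48  , -0.1188,  0.2322])), (260, array([161, 340]), array([ 0.4808, -0.1231,  0.2375])), (272, array([162, 342]), array([ 0.5426, -0.1085,  0.2773])), (284, array([164, 342]), array([ 0.5433, -0.1128,  0.2782])), (296, array([166, 341]), array([ 0.5436, -0.1173,  0.2783])), (308, array([168, 353]), array([ 0.5447, -0.1307,  0.2595])), (320, array([170, 370]), array([ 0.5448, -0.1325,  0.2689])), (332, array([171, 373]), array([ 0.5339, -0.137 ,  0.2714])), (344, array([173, 379]), array([ 0.5373, -0.1362,  0.2791])), (356, array([175, 440]), array([ 0.545 , -0.1324,  0.2944])), (368, array([177, 459]), array([ 0.553 , -0.1327,  0.3005])), (380, array([161, 478]), array([ 0.5533, -0.1322,  0.3063])), (392, array([143, 496]), array([ 0.554 , -0.1332,  0.3112])), (404, array([124, 515]), array([ 0.5542, -0.1335,  0.3156])), (416, array([105, 534]), array([ 0.5553, -0.1337,  0.3198])), (428, array([ 86, 553]), array([ 0.5521, -0.1326,  0.3233])), (440, array([ 67, 572]), array([ 0.5521, -0.1317,  0.3269])), (452, array([ 49, 590]), array([ 0.5519, -0.1317,  0.33  ])), (464, array([ 30, 609]), array([ 0.5522, -0.1317,  0.3333])), (476, array([ 12, 627]), array([ 0.5523, -0.1312,  0.336 ]))]
```

View pics/w1.png

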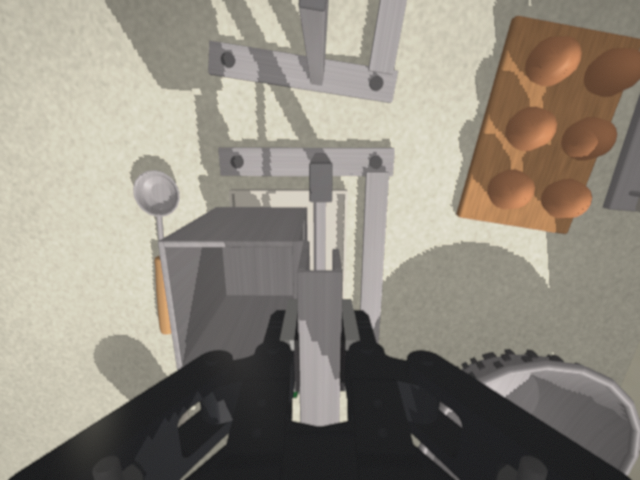

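>>> {"op": "step_arm", "data": {"rows": [[0,-0.3,0,0,0,0,1],[0,-0.4,0,0,0,0,1],[0,-0.3,-0.2,0,0,0,1],[0,0,-0.4,0,0,0,1],[0,0,-0.6,0,0,0,1],[0,0.03,-0.8,0,0,0,1],[0,0.04,-0.8,0,0,0,1],[0,0.04,-0.8,0,0,0,1],[0,0.04,-0.8,0,0,0,1],[0,0.04,-0.8,0,0,0,1],[0,0.04,-0.8,0,0,0,1],[0,0,-0.6,0,0,0,1],[0,0,-0.4,0.2,0,0,1],[0,0,-0.17,0.4,0,0,1],[0,0,0,0.5,0,0,1],[0,0,0,0.5,0,0,1],[0,0,0,0.3,0,0,1],[0,0,0,0.15,0,0,1],[0,0,0,0,0,0,1],[0,0,0,0,0,0,1]]}}

```text
t: 9.7
ee_pos: [0.5138, 0.0709, 0.2579]
eef_rot: [1.258, 1.177, -1.258]
ft_force: [-0.1, -0.5, -2.7]
width: 0.177
```

```bash
python3 - <<'E'
from h import *
o=observe();print(o['t'],o['ee_pos'],o['ft_force'],o['torque'],o['width'])
im,d,c=grab('wrist');cv2.imwrite('pics/w2.png',im)
_,P=cloud('wrist');z=P[...,2]
for v in range(0,300,10):
    us=np.where((z[v]>.196)&(z[v]<.206)&(P[v,:,0]>.52))[0]
    if len(us): print(v,us[0],us[-1],P[v,us].mean(0))
E
```

```text
9.7 [0.5138 0.0709 0.2579] [-0.1289 -0.5325 -2.7121] [ 0.0121 -0.0714 -0.0077] 0.17657526138585256
0 376 389 [0.5529 0.2105 0.1998]
10 375 388 [0.5523 0.2063 0.2   ]
20 375 388 [0.5523 0.2022 0.2001]
30 375 387 [0.5519 0.198  0.2003]
40 364 398 [0.5513 0.1929 0.2035]
50 364 397 [0.551  0.1887 0.2036]
60 364 397 [0.551  0.1844 0.2034]
70 364 396 [0.5507 0.18   0.2035]
80 363 395 [0.5502 0.1756 0.2034]
90 363 395 [0.5501 0.1711 0.2033]
100 362 394 [0.5496 0.1665 0.2031]
110 362 394 [0.5495 0.1618 0.2033]
120 362 393 [0.5492 0.157  0.2035]
130 362 392 [0.5488 0.1522 0.2036]
140 361 392 [0.5485 0.1473 0.2033]
150 338 391 [0.5474 0.1424 0.2035]
160 329 391 [0.5459 0.1374 0.2033]
170 331 389 [0.5465 0.1321 0.2033]
180 360 389 [0.5472 0.1268 0.2032]
190 368 379 [0.547 0.121 0.2  ]
200 368 378 [0.5466 0.1156 0.2005]
210 367 378 [0.5464 0.1098 0.1996]
220 367 377 [0.5459 0.1042 0.2002]
230 366 377 [0.5456 0.0982 0.1997]
240 366 376 [0.5451 0.0923 0.2   ]
250 366 376 [0.5449 0.0863 0.2003]
260 365 375 [0.5443 0.08   0.1999]
270 364 375 [0.5439 0.0738 0.2001]
280 364 374 [0.5434 0.0673 0.1999]
290 364 374 [0.5433 0.0608 0.2   ]
```

View pics/w2.png

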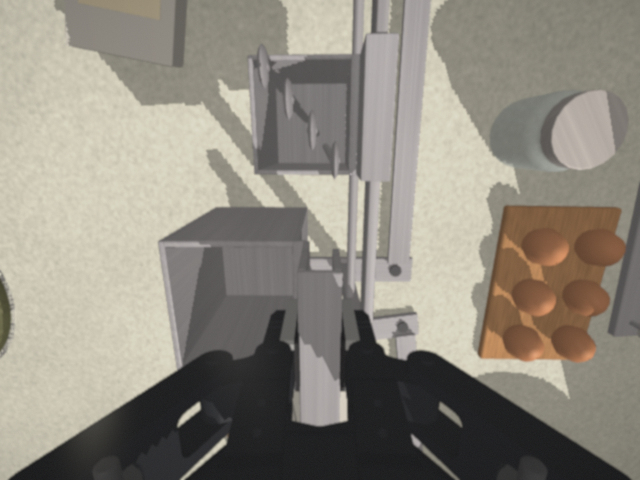

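The rail is at columns ~364–376, to the right of the held hook (columns ~299–342). The teaspoon hook's near edge is at row ~182, y≈0.126. I'll check the held hook's centre line against the rail's.

```bash
python3 - <<'E'
from h import *
_,P=cloud('wrist');z=P[...,2]
H=[]
for v in range(272,420,8):
    us=[u for u in range(290,350) if .276<z[v,u]<.283]
    if us: H.append(np.r_[v,us[0],us[-1],P[v,us].mean(0),P[v,us[0],0],P[v,us[-1],0]])
print(np.array(H))
plan([0.5438,0.071,0.195],-0.0641)
o=observe();
E
```

```text
[[272.     297.     342.       0.5159   0.105    0.2794   0.508    0.5238]
 [280.     297.     342.       0.5156   0.1022   0.2798   0.5079   0.5236]
 [288.     297.     342.       0.5156   0.0992   0.2799   0.5076   0.5235]
 [296.     298.     341.       0.5154   0.0962   0.28     0.5078   0.523 ]
 [304.     298.     341.       0.5152   0.093    0.2799   0.5075   0.5228]
 [312.     298.     341.       0.5149   0.0897   0.2797   0.5071   0.5227]
 [320.     298.     341.       0.5147   0.0866   0.2798   0.5069   0.5225]
 [328.     290.     348.       0.5145   0.0831   0.2794   0.5033   0.5251]
 [336.     290.     349.       0.5143   0.0803   0.2804   0.5037   0.5251]
 [344.     299.     340.       0.5141   0.0766   0.2798   0.5065   0.5217]
 [352.     299.     340.       0.5139   0.0733   0.28     0.5063   0.5215]
 [360.     299.     340.       0.5136   0.0699   0.2801   0.5062   0.5213]
 [368.     300.     340.       0.5137   0.0662   0.28     0.506    0.5211]
 [376.     300.     339.       0.5132   0.0626   0.28     0.5057   0.5207]
 [384.     300.     339.       0.5129   0.0589   0.2799   0.5054   0.5205]
 [392.     300.     339.       0.5127   0.0552   0.2799   0.5049   0.5203]
 [400.     300.     339.       0.5124   0.0512   0.2798   0.5048   0.5201]
 [408.     300.     339.       0.5122   0.0474   0.2798   0.5044   0.5199]
 [416.     300.     339.       0.5119   0.0435   0.2799   0.504    0.5198]]
tool axes
 [[ 0.0001  0.9978 -0.0665]
 [ 0.0001 -0.0665 -0.9978]
 [-1.      0.0001 -0.0001]]
shift units(0.03m) now-frame [ 2.0981  0.9971 -0.0717] turn units [-0.035  -0.0012 -0.0012] dworld [ 0.03    0.0002 -0.0629]
```

>>> {"op": "step_arm", "data": {"rows": [[0,0.3,0,0,0,0,1],[0,0.4,0,-0.03,0,0,1],[0,0.3,0,0,0,0,1],[0,0,0,0,0,0,1],[0.3,0,0,0,0,0,1],[0.4,0,0,0,0,0,1],[0.4,0,0,0,0,0,1],[0.3,0,0,0,0,0,1],[0.13,0,0,0,0,0,1],[0,0,0,0,0,0,1],[0,0,0,0,0,0,1]]}}

```text
t: 10.85
ee_pos: [0.5439, 0.0689, 0.2122]
eef_rot: [1.257, 1.178, -1.256]
ft_force: [-0.2, -1.1, -3.0]
width: 0.178
```

```bash
python3 - <<'E'
from h import *
plan([0.5438,0.071,0.195],-0.0641)
im,d,c=grab('wrist')
_,P=cloud('wrist');z=P[...,2]
Z=observe()['ee_pos'];print(Z)
a=[];b=[]
for v in range(0,420,4):
    us=[u for u in range(270,400) if .1975<z[v,u]<.202 and .52<P[v,u,0]<.56]
    if 6<len(us)<26:
        p=P[v,us].mean(0); (a.append(p) if p[1]<.122 else 0)
    us=[u for u in range(290,350) if abs(z[v,u]-Z[2]-.022)<.003]
    if len(us)>20: b.append(P[v,us].mean(0))
a=np.array(a);b=np.array(b);print(len(a),len(b))
for q in(a,b):
    if len(q)>2:
        f=fitline(q[:,1],q[:,0]);print(f,np.polyval(f,.071),q.min(0),q.max(0))
E
```

```text
tool axes
 [[ 0.0003  0.9979 -0.0645]
 [ 0.0001 -0.0645 -0.9979]
 [-1.      0.0003 -0.0001]]
shift units(0.03m) now-frame [ 0.5742 -0.007  -0.0705] turn units [-0.0069 -0.001  -0.0043] dworld [-0.0001  0.0021 -0.0172]
[0.5441 0.0689 0.2125]
17 37
[0.0694 0.5388] 0.5437229745154254 [0.5441 0.0921 0.2   ] [0.5472 0.121  0.2006]
[0.0625 0.5395] 0.5439540933079217 [0.5422 0.0414 0.2337] [0.546  0.103  0.2348]
```

>>> {"op": "step_arm", "data": {"rows": [[0.15,0,0,0,0,0,1],[0.2,0,0,0,0,0,1],[0.2,0,0,0,0,0,1],[0.2,0,0,0,0,0,1],[0.1,0,0,0,0,0,1],[0.05,0,0,0,0,0,1],[0,0,0,0,0,0,1]]}}

```text
t: 11.6
ee_pos: [0.5437, 0.0688, 0.1848]
eef_rot: [1.256, 1.178, -1.257]
ft_force: [-0.5, 0.4, -2.2]
width: 0.181
```

>>> {"op": "step_arm", "data": {"rows": [[0.04,0,0,0,0,0,1],[0.03,0,0,0,0,0,1],[0,0,0,0,0,0,1]]}}

```text
t: 11.9
ee_pos: [0.5438, 0.0688, 0.1829]
eef_rot: [1.257, 1.178, -1.257]
ft_force: [-0.3, -0.0, -3.2]
width: 0.179
```

>>> {"op": "step_arm", "data": {"rows": [[0.02,0,0,0,0,0,1],[0.01,0,0,0,0,0,1],[0,0,0,0,0,0,1]]}}

```text
t: 12.2
ee_pos: [0.5438, 0.0688, 0.182]
eef_rot: [1.257, 1.178, -1.257]
ft_force: [0.6, 0.6, -2.9]
width: 0.18
```

>>> {"op": "step_arm", "data": {"rows": [[0.015,0,0,0,0,0,1],[0,0,0,0,0,0,1]]}}

```text
t: 12.4
ee_pos: [0.5437, 0.0688, 0.1815]
eef_rot: [1.257, 1.178, -1.257]
ft_force: [0.5, -0.7, -2.3]
width: 0.175
```

>>> {"op": "step_arm", "data": {"rows": [[0.015,0,0,0,0,0,1],[0,0,0,0,0,0,1]]}}

```text
t: 12.6
ee_pos: [0.5438, 0.0688, 0.1815]
eef_rot: [1.257, 1.178, -1.256]
ft_force: [-1.4, -0.7, 1.3]
width: 0.18
```

>>> {"op": "step_arm", "data": {"rows": [[0.015,0,0,0,0,0,1],[0,0,0,0,0,0,1]]}}

```text
t: 12.8
ee_pos: [0.5438, 0.0688, 0.1815]
eef_rot: [1.257, 1.178, -1.256]
ft_force: [-3.6, -0.5, 5.5]
width: 0.178
```

>>> {"op": "step_arm", "data": {"rows": [[-0.02,0,0,0,0,0,1],[0,0,-0.03,0,0,0,1],[0,0,-0.07,0,0,0,1],[0,0,-0.1,0,0,0,1],[0,0,-0.1,0,0,0,1],[0,0,-0.1,0,0,0,1],[0,0,-0.05,0,0,0,1],[0,0,-0.03,0,0,0,1]]}}

```text
t: 13.6
ee_pos: [0.5449, 0.0832, 0.1815]
eef_rot: [1.257, 1.177, -1.256]
ft_force: [-0.1, -4.1, 3.8]
width: 0.177
```

>>> {"op": "step_arm", "data": {"rows": [[-0.012,0,-0.03,0,0,0,1],[0,0,-0.03,0,0,0,1],[0,0,-0.03,0,0,0,1],[0,0,-0.03,0,0,0,1],[0,0,-0.03,0,0,0,1],[0,0,-0.03,0,0,0,1],[0,0,-0.03,0,0,0,1],[0,0,-0.03,0,0,0,1],[0,0,-0.03,0,0,0,1],[0,0,-0.03,0,0,0,1],[0,0,-0.03,0,0,0,1],[0,0,-0.03,0,0,0,1]]}}

```text
t: 14.8
ee_pos: [0.5452, 0.0938, 0.1815]
eef_rot: [1.256, 1.178, -1.257]
ft_force: [-0.7, -3.8, 1.0]
width: 0.179
```

>>> {"op": "step_arm", "data": {"rows": [[0,0,-0.04,0,0,0,1],[0,0,-0.06,0,0,0,1],[0,0,-0.06,0,0,0,1],[0,0,-0.06,0,0,0,1],[0,0,-0.06,0,0,0,1],[0,0,-0.06,0,0,0,1],[0,0,-0.06,0,0,0,1],[0,0,-0.06,0,0,0,1],[0,0,-0.06,0,0,0,1],[0,0,-0.06,0,0,0,1],[0,0,-0.06,0,0,0,1],[0,0,-0.06,0,0,0,1],[0,0,-0.06,0,0,0,1],[0,0,-0.06,0,0,0,1],[0,0,-0.06,0,0,0,1],[0,0,-0.06,0,0,0,1]]}}

```text
t: 16.4
ee_pos: [0.5472, 0.1223, 0.1815]
eef_rot: [1.257, 1.178, -1.257]
ft_force: [-0.9, -1.4, -2.9]
width: 0.174
```

```bash
python3 - <<'E'
from h import *
o=observe();print(o['t'],o['ee_pos'],o['ft_force'],o['torque'])
im,d,c=grab('wrist');cv2.imwrite('pics/w3.png',im)
_,P=cloud('wrist');z=P[...,2]
for v in range(0,290,5):
    us=np.where((z[v]>.196)&(z[v]<.225)&(P[v,:,0]>.535)&(P[v,:,0]<.575))[0]
    if len(us): print(v,us[0],us[-1],P[v,us].mean(0),P[v,us,2].max())
E
```

```text
16.4 [0.5472 0.1223 0.1815] [-0.8962 -1.413  -2.8859] [-0.3793  0.1916  0.0272]
0 311 331 [0.5548 0.2375 0.2005] 0.20160284660516595
5 311 331 [0.5547 0.2364 0.2002] 0.20162196807396998
10 311 331 [0.5546 0.2352 0.2004] 0.20127051539295293
15 311 331 [0.5546 0.2339 0.2004] 0.2013636597082555
20 311 331 [0.5545 0.2328 0.2   ] 0.20120465811187283
25 311 331 [0.5544 0.2314 0.2005] 0.20209205735113353
30 311 331 [0.5543 0.2302 0.2005] 0.2016371245380046
35 311 331 [0.5543 0.229  0.2002] 0.20131685049905512
40 311 331 [0.5542 0.2276 0.2005] 0.20185662275565835
45 287 341 [0.5521 0.2258 0.2033] 0.2052941520587741
50 286 341 [0.5518 0.2246 0.2032] 0.2049269144242853
55 287 341 [0.5519 0.2233 0.2033] 0.2048953146574749
60 287 341 [0.5518 0.222  0.2035] 0.20499520017141282
65 287 341 [0.5517 0.2207 0.2033] 0.20526544418284248
70 287 341 [0.5516 0.2194 0.2033] 0.2051642884459505
75 287 341 [0.5515 0.2181 0.2033] 0.20522976730628656
80 287 340 [0.5513 0.2168 0.2035] 0.20538951293890179
85 287 340 [0.5512 0.2155 0.2033] 0.2052382990314891
90 288 340 [0.5512 0.2141 0.2035] 0.20557882397717853
95 
[... 1422 characters left out ...]
8 [0.5486 0.1734 0.2034] 0.20438245783133563
230 291 338 [0.5485 0.1717 0.2035] 0.20507052203729917
235 291 338 [0.5484 0.17   0.2034] 0.20482799515513195
240 292 338 [0.5485 0.1682 0.2033] 0.20488384232561352
245 292 338 [0.5484 0.1664 0.2034] 0.2045290701604628
250 292 338 [0.5482 0.1647 0.2034] 0.20533994783770843
255 292 337 [0.5479 0.1629 0.2033] 0.2043727485130321
260 292 337 [0.5478 0.1612 0.2035] 0.20485438646839588
265 292 340 [0.5481 0.1592 0.2032] 0.20473753741619416
270 293 341 [0.5484 0.1574 0.2033] 0.20548110765342775
275 297 342 [0.5492 0.1555 0.2034] 0.20492379020087176
280 297 342 [0.5492 0.1537 0.2035] 0.20481282783687593
285 297 342 [0.549  0.1518 0.2034] 0.204577980231897
```

View pics/w3.png

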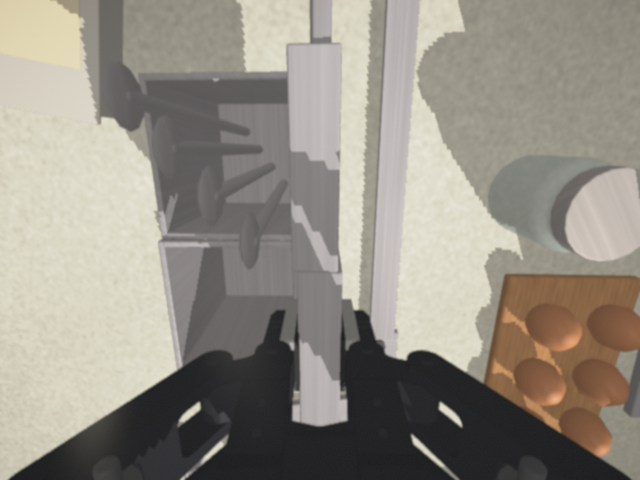

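The two canisters are now touching, with the seam between the hooks at row ~270, and the pair is sliding along the rail. I'll continue and look for the clip.

>>> {"op": "step_arm", "data": {"rows": [[0.01,0,-0.04,0,0,0,1],[0,0,-0.08,0,0,0,1],[0,0,-0.08,0,0,0,1],[0,0,-0.08,0,0,0,1],[0,0,-0.08,0,0,0,1],[0,0,-0.08,0,0,0,1],[0,0,-0.08,0,0,0,1],[0,0,-0.08,0,0,0,1],[0,0,-0.08,0,0,0,1],[0,0,-0.08,0,0,0,1],[0,0,-0.08,0,0,0,1],[0,0,-0.08,0,0,0,1],[0,0,-0.08,0,0,0,1],[0,0,-0.06,0,0,0,1],[0,0,-0.04,0,0,0,1],[0,0,-0.02,0,0,0,1]]}}

```text
t: 18.05
ee_pos: [0.5495, 0.1557, 0.1814]
eef_rot: [1.257, 1.177, -1.256]
ft_force: [-0.3, -5.6, 2.0]
width: 0.175
```

```bash
python3 - <<'E'
from h import *
o=observe();print(o['t'],o['ee_pos'],o['ft_force'],o['torque'])
im,d,c=grab('top')
im,d,c=grab('wrist')
_,P=cloud('wrist');z=P[...,2]
for v in range(0,90,6):
    us=np.where((z[v]>.196)&(z[v]<.235)&(P[v,:,0]>.535)&(P[v,:,0]<.59))[0]
    if len(us): print(v,us[0],us[-1],P[v,us].mean(0),P[v,us,2].max())
im,P=cloud('top');z=P[...,2]
for u in range(126,175,2):
    us=[v for v in range(225,255) if .194<z[v,u]<.235]
    if us: print(u,us[0],us[-1],P[us,u].mean(0),P[us,u,2].max())
E
```

```text
18.05 [0.5495 0.1557 0.1814] [-0.3363 -5.5638  1.9995] [-1.013   0.002   0.0318]
0 310 330 [0.5569 0.271  0.2003] 0.20110930988423775
6 310 330 [0.5568 0.2696 0.2002] 0.20202958152277875
12 311 330 [0.557  0.2681 0.2002] 0.2014704690643621
18 311 330 [0.5568 0.2666 0.2002] 0.20165101874842256
24 311 330 [0.5566 0.2652 0.2001] 0.20142636989224966
30 311 330 [0.5566 0.2637 0.2001] 0.2015240942040638
36 311 330 [0.5565 0.262  0.2006] 0.20216195916353935
42 311 330 [0.5564 0.2606 0.2004] 0.2018391540860927
48 286 340 [0.5542 0.2585 0.2032] 0.20515860950736522
54 286 340 [0.554  0.2569 0.2034] 0.20482661825466508
60 286 340 [0.5538 0.2554 0.2033] 0.2053156885906649
66 286 340 [0.5538 0.2539 0.2034] 0.20529853666875292
72 286 340 [0.5537 0.2523 0.2035] 0.20553822380627584
78 287 340 [0.5537 0.2507 0.2034] 0.20505575739867982
84 287 340 [0.5536 0.2491 0.2034] 0.20497323568228637
```

>>> {"op": "step_arm", "data": {"rows": [[-0.003,0,-0.05,0,0,0,1],[0,0,-0.06,0,0,0,1],[0,0,-0.06,0,0,0,1],[0,0,-0.06,0,0,0,1],[0,0,-0.06,0,0,0,1],[0,0,-0.06,0,0,0,1],[0,0,-0.06,0,0,0,1],[0,0,-0.05,0,0,0,1],[0,0,-0.04,0,0,0,1],[0,0,-0.03,0,0,0,1]]}}

```text
t: 19.15
ee_pos: [0.5505, 0.1715, 0.1815]
eef_rot: [1.257, 1.178, -1.257]
ft_force: [-0.3, -5.3, 3.4]
width: 0.178
```

```bash
cat > look.py <<'E'
from h import *
o=observe();print(o['t'],o['ee_pos'],o['ft_force'],o['torque'])
im,d,c=grab('wrist')
_,P=cloud('wrist');z=P[...,2]
for v in range(0,66,5):
    us=np.where((z[v]>.196)&(z[v]<.245)&(P[v,:,0]>.53)&(P[v,:,0]<.59))[0]
    if len(us): print(v,us[0],us[-1],P[v,us].mean(0),P[v,us,2].max())
E
python3 look.py
```

```text
19.15 [0.5505 0.1715 0.1815] [-0.2768 -5.3099  3.4292] [-1.0029 -0.1015 -0.0036]
0 311 331 [0.5582 0.2869 0.2   ] 0.20172892898999195
5 311 331 [0.5581 0.2855 0.2005] 0.201760444240838
10 311 330 [0.5579 0.2844 0.2003] 0.201462727127097
15 311 330 [0.5579 0.2832 0.2002] 0.20169779512818287
20 311 330 [0.5578 0.2819 0.2004] 0.20154580058582283
25 311 330 [0.5576 0.2806 0.2005] 0.20188913505770512
30 311 330 [0.5576 0.2794 0.2005] 0.20187545942725976
35 311 330 [0.5575 0.2782 0.2003] 0.20130760034725953
40 311 330 [0.5576 0.2769 0.2004] 0.20168179958423665
45 286 340 [0.5552 0.275  0.2032] 0.20506691673178878
50 286 340 [0.5551 0.2737 0.2035] 0.20507806469819911
55 286 340 [0.5549 0.2725 0.2033] 0.20486170016923222
60 286 340 [0.5549 0.2712 0.2033] 0.20528511704508606
65 286 340 [0.5548 0.2699 0.2034] 0.20573514080878413
```

Front edge is at 0.2757, clear to ≥0.287. Next 10 mm, easing off the downward press slightly.

>>> {"op": "step_arm", "data": {"rows": [[-0.008,0,-0.04,0,0,0,1],[0,0,-0.05,0,0,0,1],[0,0,-0.05,0,0,0,1],[0,0,-0.05,0,0,0,1],[0,0,-0.05,0,0,0,1],[0,0,-0.04,0,0,0,1],[0,0,-0.03,0,0,0,1],[0,0,-0.02,0,0,0,1]]}}

```text
t: 20.0
ee_pos: [0.5511, 0.1816, 0.1815]
eef_rot: [1.257, 1.178, -1.257]
ft_force: [1.8, -4.6, -2.7]
width: 0.179
```

```bash
python3 look.py
```

```text
20.0 [0.5511 0.1816 0.1815] [ 1.7734 -4.6031 -2.6939] [-0.6939 -0.2803 -0.0377]
0 311 331 [0.5587 0.2968 0.2003] 0.2016350791216741
5 311 331 [0.5586 0.2956 0.2005] 0.20183181993126048
10 311 331 [0.5585 0.2944 0.2004] 0.2019117517764718
15 311 331 [0.5585 0.2932 0.2003] 0.2021595162407779
20 311 331 [0.5584 0.292  0.2003] 0.20178148557727987
25 311 331 [0.5583 0.2907 0.2002] 0.20142606331282553
30 311 331 [0.5582 0.2894 0.2004] 0.20139587298603645
35 311 331 [0.5581 0.2882 0.2003] 0.20178984923952942
40 311 331 [0.5581 0.287  0.2002] 0.20189678312970144
45 287 341 [0.556  0.285  0.2034] 0.20469595119508277
50 287 341 [0.5558 0.2838 0.2033] 0.2056655489915224
55 287 341 [0.5558 0.2825 0.2034] 0.20505494669883811
60 287 341 [0.5557 0.2812 0.2034] 0.20510365813851444
65 287 341 [0.5556 0.28   0.2033] 0.20490145723893266
```

>>> {"op": "step_arm", "data": {"rows": [[0.005,-0.005,-0.04,0,0,0,1],[0,0,-0.05,0,0,0,1],[0,0,-0.05,0,0,0,1],[0,0,-0.05,0,0,0,1],[0,0,-0.05,0,0,0,1],[0,0,-0.04,0,0,0,1],[0,0,-0.03,0,0,0,1]]}}

```text
t: 20.75
ee_pos: [0.5515, 0.1908, 0.1815]
eef_rot: [1.257, 1.178, -1.257]
ft_force: [1.3, -4.3, -1.5]
width: 0.177
```

```bash
python3 look.py
```

```text
20.75 [0.5515 0.1908 0.1815] [ 1.2765 -4.3019 -1.4543] [-0.7865 -0.376  -0.1221]
0 312 332 [0.5594 0.3062 0.2002] 0.20127533563618455
5 312 332 [0.5593 0.3049 0.2003] 0.20131625124364597
10 312 331 [0.5591 0.3036 0.2004] 0.20161834516435684
15 312 332 [0.5592 0.3025 0.2002] 0.20122915671154307
20 312 332 [0.5591 0.3012 0.2004] 0.20166144727033697
25 312 332 [0.559  0.3    0.2002] 0.20179972343244895
30 312 332 [0.5589 0.2986 0.2006] 0.20140206371482094
35 312 332 [0.5589 0.2975 0.2001] 0.2013902229746008
40 312 331 [0.5586 0.2962 0.2003] 0.20154017511011757
45 288 342 [0.5566 0.2943 0.2033] 0.2051349751604682
50 287 342 [0.5563 0.2931 0.2034] 0.20514230707274314
55 287 342 [0.5563 0.2918 0.2036] 0.2056326233679593
60 287 342 [0.5563 0.2905 0.2032] 0.20484877385485759
65 288 341 [0.5562 0.2892 0.2035] 0.20493049122607326
```

>>> {"op": "step_arm", "data": {"rows": [[0,0,-0.04,0,0,0,1],[0,0,-0.05,0,0,0,1],[0,0,-0.05,0,0,0,1],[0,0,-0.04,0,0,0,1],[0,0,-0.03,0,0,0,1],[0,0,-0.03,0,0,0,1]]}}

```text
t: 21.4
ee_pos: [0.5519, 0.1979, 0.1815]
eef_rot: [1.257, 1.178, -1.257]
ft_force: [1.1, -3.9, -0.4]
width: 0.178
```

```bash
python3 look.py
```

```text
21.4 [0.5519 0.1979 0.1815] [ 1.0875 -3.9148 -0.3704] [-0.7743 -0.3258 -0.0468]
0 246 347 [0.5577 0.3112 0.2064] 0.20897655353366976
5 248 346 [0.5593 0.3108 0.204 ] 0.2056747586181249
10 298 345 [0.5596 0.3109 0.1999] 0.20157034251146444
15 300 341 [0.5599 0.3099 0.1992] 0.20203699865202662
20 312 332 [0.5596 0.3083 0.2002] 0.20166180163990222
25 312 332 [0.5595 0.3071 0.2003] 0.2012911928324413
30 312 332 [0.5594 0.3059 0.2001] 0.20129964315209892
35 312 331 [0.5592 0.3045 0.2005] 0.2017749155818716
40 312 331 [0.5591 0.3032 0.2005] 0.2017797711074425
45 288 341 [0.5569 0.3014 0.2033] 0.20480649922194555
50 287 342 [0.5569 0.3001 0.2035] 0.20505678754961737
55 287 342 [0.5568 0.2989 0.2032] 0.20478918358903747
60 287 341 [0.5566 0.2976 0.2033] 0.2050296017864556
65 288 341 [0.5566 0.2963 0.2034] 0.20483063917862002
```

The clip's near face is at y≈0.311, with ~9 mm to go.

>>> {"op": "step_arm", "data": {"rows": [[0,0,-0.03,0,0,0,1],[0,0,-0.03,0,0,0,1],[0,0,-0.03,0,0,0,1],[0,0,-0.03,0,0,0,1],[0,0,-0.03,0,0,0,1],[0,0,-0.03,0,0,0,1],[0,0,-0.02,0,0,0,1],[0,0,-0.02,0,0,0,1],[0,0,-0.015,0,0,0,1],[0,0,-0.015,0,0,0,1]]}}

```text
t: 22.45
ee_pos: [0.5524, 0.2054, 0.1815]
eef_rot: [1.257, 1.178, -1.257]
ft_force: [0.8, -4.1, -0.2]
width: 0.178
```

>>> {"op": "step_arm", "data": {"rows": [[0,0,-0.015,0,0,0,1],[0,0,-0.015,0,0,0,1],[0,0,-0.015,0,0,0,1]]}}

```text
t: 22.75
ee_pos: [0.5525, 0.2067, 0.1815]
eef_rot: [1.257, 1.178, -1.257]
ft_force: [0.4, -5.1, -1.2]
width: 0.178
```

>>> {"op": "step_arm", "data": {"rows": [[0,0,-0.015,0,0,0,1],[0,0,-0.015,0,0,0,1]]}}

```text
t: 22.95
ee_pos: [0.5525, 0.2067, 0.1815]
eef_rot: [1.256, 1.176, -1.258]
ft_force: [0.3, -8.1, 0.9]
width: 0.182
```

>>> {"op": "step_arm", "data": {"rows": [[0,0,-0.01,0,0,0,1],[0,0,0,0,0,0,1]]}}

```text
t: 23.15
ee_pos: [0.5525, 0.2068, 0.1815]
eef_rot: [1.255, 1.176, -1.258]
ft_force: [-0.0, -8.6, 1.0]
width: 0.178
```

>>> {"op": "step_arm", "data": {"rows": [[0,0,-0.01,0,0,0,1],[0,0,0,0,0,0,1]]}}

```text
t: 23.35
ee_pos: [0.5525, 0.2068, 0.1815]
eef_rot: [1.255, 1.175, -1.259]
ft_force: [0.8, -9.6, 2.1]
width: 0.177
```

>>> {"op": "step_arm", "data": {"rows": [[0,0,-0.015,0,0,0,1],[0,0,-0.01,0,0,0,1],[0,0,0,0,0,0,1],[0,0,0,0,0,0,1]]}}

```text
t: 23.75
ee_pos: [0.5525, 0.2068, 0.1815]
eef_rot: [1.254, 1.174, -1.26]
ft_force: [-0.1, -11.5, 2.6]
width: 0.177
```

>>> {"op": "step_arm", "data": {"rows": [[0,0,-0.01,0,0,0,1],[0,0,0,0,0,0,1],[0,0,0,0,0,0,1],[0,0,0,0,0,0,1],[0,0,0,0,0,0,1]]}}

```text
t: 24.25
ee_pos: [0.5525, 0.2068, 0.1815]
eef_rot: [1.254, 1.174, -1.26]
ft_force: [-0.0, -12.9, 2.2]
width: 0.182
```

>>> {"op": "step_arm", "data": {"rows": [[0,0,0.02,0,0,0,1],[0,0,0.02,0,0,0,1],[-0.01,0,0.015,0,0,0,1],[0,0,0,0,0,0,1]]}}

```text
t: 24.65
ee_pos: [0.5525, 0.2067, 0.1815]
eef_rot: [1.256, 1.177, -1.258]
ft_force: [1.6, -6.5, -2.0]
width: 0.175
```

>>> {"op": "step_arm", "data": {"rows": [[0,0,0,0,0,0,0.8],[0,0,0,0,0,0,0.75],[0,0,0,0,0,0,0.7],[0,0,0,0,0,0,0.6],[0,0,0,0,0,0,0.5],[0,0,0,0,0,0,0.5],[0,0,0,0,0,0,0.5]]}}

```text
t: 25.35
ee_pos: [0.5526, 0.2077, 0.1818]
eef_rot: [1.257, 1.178, -1.256]
ft_force: [0.2, -0.5, 0.2]
width: 0.498
```

>>> {"op": "step_arm", "data": {"rows": [[-0.1,0,0,0,0,0,0.5],[-0.3,0,0,0,0,0,0.5],[-0.5,0,0,0,0,0,0.5],[-0.8,0,0,0,0,0,0.5],[-0.8,0,0,0,0,0,0.5],[-0.8,0,0,0,0,0,0.5],[-0.8,0,0,0,0,0,0.5],[-0.8,0,0,0,0,0,0.5],[-0.4,0,0,0,0,0,0.5],[0,0,0,0,0,0,0.5]]}}

```text
t: 26.35
ee_pos: [0.5535, 0.2079, 0.343]
eef_rot: [1.259, 1.176, -1.253]
ft_force: [0.5, -0.4, -0.6]
width: 0.498
```

```bash
python3 - <<'E'
from h import *
o=observe();print(o['t'],o['ee_pos'],o['ft_force'],o['width'])
im,d,c=grab('wrist');cv2.imwrite('pics/w4.png',im)
_,P=cloud('wrist');z=P[...,2]
for v in range(60,330,6):
    us=np.where((z[v]>.196)&(z[v]<.216)&(P[v,:,0]>.53)&(P[v,:,0]<.58))[0]
    if len(us): print(v,us[0],us[-1],P[v,us].mean(0),P[v,us,2].max())
E
```

```text
26.35 [0.5535 0.2079 0.343 ] [ 0.47   -0.4252 -0.6067] 0.49824279249002074
60 310 327 [0.5619 0.339  0.2142] 0.21588141470598865
66 310 327 [0.5613 0.3354 0.2144] 0.21598669972676932
72 310 327 [0.5612 0.3316 0.2146] 0.21565177012492992
78 311 326 [0.5611 0.3303 0.2003] 0.20119983508108358
84 309 328 [0.5607 0.3245 0.2125] 0.21368583081829717
90 309 328 [0.5604 0.3207 0.2123] 0.21393025109650476
96 292 328 [0.5567 0.3174 0.2092] 0.2143972674544926
102 290 328 [0.5562 0.3135 0.2091] 0.21335865588034286
108 305 326 [0.5575 0.3099 0.2035] 0.20468292121619847
114 305 326 [0.5573 0.3058 0.2035] 0.204686027167445
120 305 326 [0.5567 0.3016 0.2035] 0.20510420066660157
126 306 326 [0.5571 0.2974 0.2037] 0.20494300424855605
132 306 326 [0.5568 0.2931 0.2034] 0.20536153991188216
138 306 326 [0.5565 0.2889 0.2035] 0.20512267150833546
144 306 326 [0.5562 0.2845 0.2034] 0.20442090412915587
150 306 326 [0.5559 0.2802 0.2035] 0.20484397095615858
156 306 326 [0.5557 0.2757 0.2034] 0.2047572502785997
162 306 326 [0.5554 0.2713 0.2033] 0.20480871041340387
168 306 326 [0.5551 0.2667 0.2031] 0.204348098
[... 728 characters left out ...]
326 [0.551  0.1983 0.2035] 0.20484186499046897
258 308 326 [0.551  0.193  0.2034] 0.2049406147518738
264 308 326 [0.5507 0.1877 0.2036] 0.2049464153126615
270 308 326 [0.5503 0.1822 0.2034] 0.20474717543148102
276 308 326 [0.5499 0.1767 0.2032] 0.2045482719561738
282 316 325 [0.5526 0.1705 0.2022] 0.20438097599756422
288 316 321 [0.5504 0.164  0.2001] 0.2005692442240284
294 316 321 [0.5501 0.1585 0.2004] 0.20117215647331982
300 316 321 [0.5497 0.1527 0.2005] 0.201180012076404
306 316 321 [0.5493 0.1468 0.2005] 0.20099024768099616
312 316 321 [0.5489 0.1408 0.2004] 0.20154828999071933
318 316 321 [0.5485 0.1346 0.2   ] 0.20112389219717414
324 316 321 [0.5482 0.1288 0.2004] 0.20129164799123295
```

View pics/w4.png

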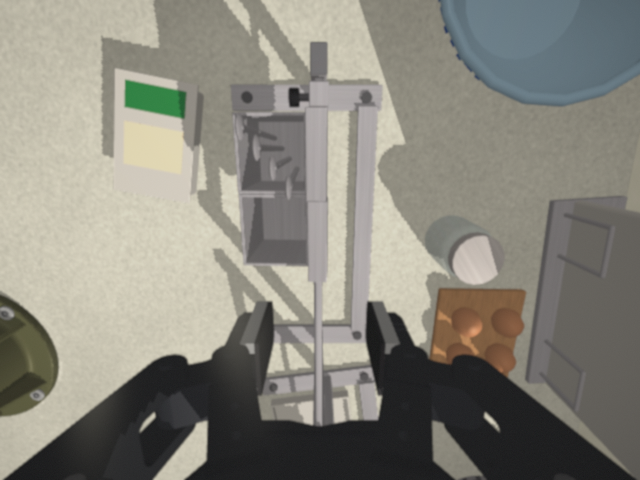

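The last view shows both canisters side by side, with the seam at row ~202. The teaspoon hook's far end is at the clip (row ~105), and the gripper is clear.

```bash
python3 -c "
from cell import *
print(close_job())"
```

```text
the job is handed in; nothing more can be done
None
```

The canister now hangs on the storage rail, snug against the teaspoon canister, with the row up against the stop clip. The gripper is open and clear above it, and I handed the job in at about 26 s.

- **Moving it over:** I pinched the hook, lifted it about 75 mm over the end stops and set it on the rail slowly. The most it pressed down was about 8 N, briefly.
- **Pushing it home:** I slid it along until the row met the clip. The push measured about 12.9 N at the wrist, including the canister's own drag. I eased off to about 6.5 N before letting go.
- **Last check:** The wrist view puts the two hooks from y≈0.171 to 0.311 m. That is 140 mm, or two hook widths with no visible gap, and 0.311 m is where I measured the clip face. Both hook tops read 203 mm, so both sit fully on the rail, and the wrist force was near zero after release.
- **Not fully checked:** For part of the slide the force reading showed the gripper carrying most of the canister's weight, though its height stayed at rail contact. I did not take a final picture of the sponge holder, cup or spoon, but no unexpected contact force showed in the readings.

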